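# Put the packing-table tape winder in gear and wind its reel round to the feed guide

## Task

The tape winder on the packing table is out of gear. Ease its wing knob down gently, rocking it to and fro until the hidden teeth drop into mesh, never pressing tooth on tooth with more than 15 N, and push the knob fully home; then turn the reel by the knob alone (keep off the reel itself) until its tail clip stands in front of the feed guide, and let go. Leave the other things on the table where they are.

Things in the scene. Friction and masses are not known exactly. Their poses are not given: they have to be found in the camera images.
- wing (a point): Centre of the black wing of the knob on top of the winder, on the reel's upright axis: 60 mm long (its x axis, level), 14 mm thick (y), 40 mm high; 152 mm above the table with the knob up, 138 mm fully home. Pinch it across its thickness. The knob turns freely both ways (0.02 N m of drag) while out of gear, and slides straight down.
- knob: The whole knob; origin also at the wing's centre, but its x and y axes tell nothing of where the wing or the teeth point. A steel cover 66 mm across lies 10 mm under the wing, and hides four teeth that turn with the knob, on an upright spring: 3 N at first touch, 1 N more per mm, 9 N at 6 mm; past 6 mm the force leaps. When they find the gaps they snap down and the push goes.
- shift (a joint): How far the knob is pushed down, m: 0 is up (out of gear), 0.014 fully home (in gear, at a stop). It stays where it is left (3 N of drag; knob and teeth weigh 190 g), but a compressed tooth spring pushes it up. Tooth tops meet at 0.004 when they face each other; in mesh the teeth overlap by up to 10 mm.
- reel: Flat reel on the same upright axis: flange 230 mm across, tape roll 190 mm across (top 81 mm above the table) and grey hub cup 76 mm across (rim at 112 mm) that hides its eight teeth, one every 45 degrees, about 5 degrees of free play in a gap; which way they stand cannot be seen. Origin on the axis, 50 mm above the table. A brake drag of 0.16 N m holds it until driven.
- clip (a point): Middle of the reel's tail clip, a steel block 14 x 14 x 30 mm standing on the rim of the flange, 106 mm from the axis; this point is 80 mm above the table. It starts 30 to 80 degrees counter-clockwise (from above) of the feed guide, so the reel has to go clockwise.
- guide (a point): Middle of the feed guide fixed on the winder's base: a steel gate of two posts with a bar over them, 44 mm wide, 16 mm deep, 113 mm high, 136 mm from the reel's axis; this point is 80 mm above the table. With the clip straight in front of the guide, where it belongs, the two points are 30 mm apart.
- winder: Grey base plate of the winder, fixed, 290 x 260 mm, top 42 mm above the table. Origin on the reel's axis at table height; x axis towards the feed guide.
- spray: Bystander: plain white bottle, 60 mm across, 170 mm high; origin under its centre. Loose.
- core: Bystander: cardboard tape core standing on end, 80 mm across, 100 mm high; origin under its centre. Loose.
- carton: Bystander: small carton 110 x 80 x 60 mm; origin under its centre. Loose.
- tub: Bystander: open blue plastic tub 100 x 100 x 50 mm; origin under its centre. Loose.

How it is judged:
On the way, in this order (a step that is already met when the one before it is completed fails the run):
1. the knob is fully home, its teeth in mesh (value of joint shift above 0.012 m), for 0.2 s.
2. in gear, the tail clip stands in front of the feed guide (horizontal distance between clip and guide below 0.0345 m and value of joint shift above 0.012 m), for 0.2 s.
At the end, for the whole second after the job is handed in: The knob is fully home (within 2 mm of its stop), the reel is at rest with its tail clip in front of the feed guide (the two points within 34.5 mm level distance, that is the clip within 15 mm sideways of the middle of the guide, inside its width), and the knob is released (all of step 2 and angular speed of reel below 0.1 rad/s); the robot touches nothing.
It fails at once if the hidden teeth are pressed together with more than 15 N while the knob is not yet home (contact force between knob and reel above 15 N and value of joint shift below 0.0115 m).
It fails at once if the reel is pushed by hand (contact force between any of the fingers, the arm and reel above 2 N).
It fails at once if the bottle, core, carton or tub is moved more than 20 mm (distance of any of spray, core, carton, tub from where it was at the start of the episode above 0.02 m).
It also fails if it takes over 54 s, if anything falls off the work surface, if the arm or the gripper's body presses on something with over 40 N, if the wrist force passes 120 N, or if a joint passes its speed limit or range.

## Robot

A 6-joint arm with a two-finger parallel gripper is mounted at the origin on the work surface. World frame = base frame: x ahead of the robot, y to its left, z up, the work surface at z = 0. Lengths are in m, angles in rad, forces in N, time in s.
With the tool pointing down it reaches from about 0.275 to 0.875 m from the base axis. Payload 12.5 kg.
Tool frame: the origin (TCP) lies midway between the tips of the shut fingers; the grasp point (between the pads) lies 19 mm behind it; z points along the fingers, y is the direction in which the jaws open and shut (so a half turn about z gives the same grasp; the last joint's range is limited). The gripper opens to 85 mm and grips with 20 to 120 N. Pads are 22 mm wide; open, the fingers measure 114 mm over their backs; the gripper's body (76 mm by 85 mm) begins 54 mm behind the grasp point. The pads swing forward as they close: fully open they stand 13 mm farther back than shut.
Start: joints at [1.226, 0.351, 1.652, -0, 1.139, -0.085], TCP at [0.141, 0.532, 0.204] pointing down, gripper open.
Joint ranges: [-2.75, 2.75], [-0.79, 2.1], [0.01, 2.65], [-1.57, 4.71], [0.07, 3.14], [-2.87, 2.87]. Speed limits (rad/s): [2.22, 2.22, 2.79, 3.14, 3.14, 3.14].

## Interface

Orientations are given as [roll, pitch, yaw] about the fixed x, y, z axes, in that order (R = Rz(yaw) Ry(pitch) Rx(roll)).
In Python, from plant import get_state, vision, sign_off gives the robot as it stands. The module is installed in compiled form; this text tells all that it offers.
- The arm moves only by the shell command python3 -m inch 'ROWS' [OPENING]. ROWS is JSON, a list that holds one entry, the list of rows, each a list of 6 numbers: the shift along the tool's x, y, z in m, then the turn, a rotation vector about the tool's x, y, z in degrees. In form: [[[tx, ty, tz, wx, wy, wz], ...]]. A call has 1 to 12 rows; each row is the pose to reach, as a shift and turn from the pose commanded when the call began, along the tool's axes at that moment; what a row does not reach only later rows make up. A row lasts 1/10 s, in which the tool goes at most 50 mm and 8.59 degrees, less where a joint would pass 70% of its speed; a pose out of reach is approached as far as the arm can. A call with a gripper value outside its range is refused whole. OPENING is the opening, from -1 (shut) to 1 (fully open), set as the call begins (- or left out, the last holds). The fingers move at their own pace and stop on an object; the grip force is fixed at half the most. Time passes only in rows, so rows that repeat a pose let the fingers close. It gives the time, the measured TCP pose, the force and the opening at its end, in the units of the state.
- get_state(): the state, without advancing time (a new reading comes with each control period).
- vision.capture(name): name is "scene" or "top" or "wrist"; returns a dict with "color" (400x640x3 uint8, red, green, blue), "depth" (400x640 float32, m along the optical axis (not along the pixel's ray), 0 where there is no reading), "fx", "fy", "cx", "cy" (pixels), "D" ([k1, k2, p1, p2, k3] as OpenCV has them; the pictures are not rectified), "rvec" (rotation vector, rad) and "tvec" (3), from world to camera coordinates, as OpenCV has them. Camera axes: x right, y down, z forward; pixel columns grow to the right and rows downward; lengths in m; the calibration is good to about 2 mm. A picture is of the moment at which its call begins.
- sign_off(): hands the job in, once; it reports no verdict.
The state is a dict: "time": time; "qpos": joint angles; "joint_velocities": joint speeds; "joint_efforts": joint torques, N m; "eef_pos": TCP position; "ee_rot": TCP orientation; "wrist_force": force on the tool from outside, world axes, zero at the start; "wrist_torque": the same for the moment, N m; "width": finger opening in m.
Only numpy, scipy, OpenCV 4.12 (cv2) and the standard library are available. Lean on these libraries where they do the work, as an engineer would, in place of code of your own. Each camera call takes 0.05 s, during which the arm holds its last target.

## Working session

There is one attempt and no reset: what is moved stays moved. The work goes in short steps, Python scripts to look and compute and a shell command to move; the robot and the scene stay as the last step left them, time stands still between calls to the robot, and variables do not carry over. Pictures are saved under pics/ and viewed, and the job is handed in when it is done.

```bash
mkdir -p pics
cat > h.py <<'E'
import numpy as np, cv2
from plant import get_state, vision, sign_off
def cap(n,f=None):
    c=vision.capture(n)
    if f: cv2.imwrite('pics/'+f,c['color'][:,:,::-1])
    return c
def K(c): return np.array([[c['fx'],0,c['cx']],[0,c['fy'],c['cy']],[0,0,1.]])
def ray(c,uv):
    uv=np.asarray(uv,float).reshape(-1,1,2)
    n=cv2.undistortPoints(uv,K(c),np.array(c['D'])).reshape(-1,2)
    R=cv2.Rodrigues(np.array(c['rvec'],float))[0]; t=np.array(c['tvec'],float).ravel()
    d=np.c_[n,np.ones(len(n))]@R
    return -R.T@t,d
def onz(c,uv,z):
    o,d=ray(c,uv); return o+d*((z-o[2])/d[:,2])[:,None]
def proj(c,p):
    return cv2.projectPoints(np.asarray(p,float).reshape(-1,3),np.array(c['rvec'],float),np.array(c['tvec'],float),K(c),np.array(c['D']))[0].reshape(-1,2)
def cloud(c):
    h,w=c['depth'].shape
    v,u=np.mgrid[0:h,0:w]
    o,d=ray(c,np.c_[u.ravel(),v.ravel()].astype(float))
    return (o+d*c['depth'].ravel()[:,None]).reshape(h,w,3)
E
python3 - <<'E'
from h import *
for n in('top','scene','wrist'):
    c=cap(n,n+'0.png'); print(n,ray(c,[[320,200]])[0])
print(get_state())
E
```

```text
top [0.40564093 0.04701002 1.50176599]
scene [ 1.40250797 -0.20214366  1.408174  ]
wrist [0.06245144 0.55223518 0.3753335 ]
{'time': 0.15, 'qpos': array([ 1.22635927e+00,  3.51095413e-01,  1.65227159e+00,  2.39508547e-05,
        1.13910696e+00, -8.45963882e-02]), 'joint_velocities': array([-0.00028123, -0.00103906, -0.00371663, -0.00086081,  0.00018038,
        0.00059968]), 'joint_efforts': array([ 9.25922650e-04, -5.06256294e+01, -2.91501313e+01, -5.38881110e-06,
        3.44318192e-03,  4.33636376e-05]), 'eef_pos': array([0.1411826 , 0.53128308, 0.20389354]), 'ee_rot': array([-3.14071633e+00, -9.61337850e-05,  2.88174191e+00]), 'wrist_force': array([-0.34917365,  0.45706779, -0.40711462]), 'wrist_torque': array([-0.0069542 ,  0.00135759,  0.04643044]), 'width': 0.0852940982882017}
```

View pics/top0.png

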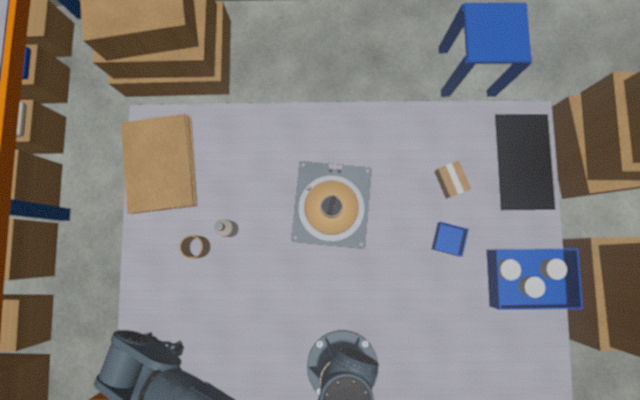

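View pics/scene0.png

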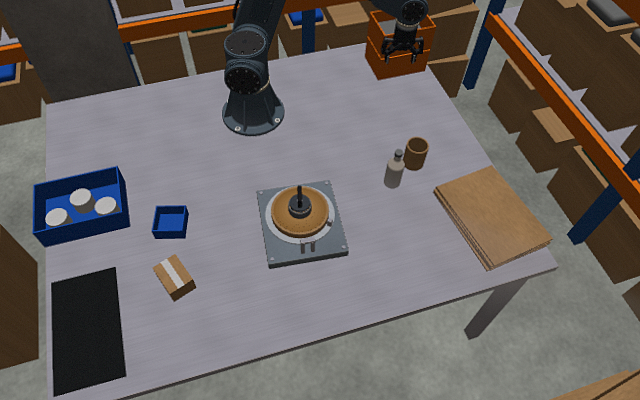

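The top view shows the winder centred near (331,206), the guide at (335,167), and the clip around (308,188). In the scene view the wing is at (299,193). The bottle and core stand to the robot's left, and the carton and tub to its right.

Run:
```python
from h import *
t=cap('top');s=cap('scene')
a=cv2.resize(t['color'][150:260,280:385],None,fx=5,fy=5,interpolation=cv2.INTER_CUBIC)
b=cv2.resize(s['color'][170:280,245:360],None,fx=5,fy=5,interpolation=cv2.INTER_CUBIC)
cv2.imwrite('pics/t1.png',a[:,:,::-1]);cv2.imwrite('pics/s1.png',b[:,:,::-1])
P=cloud(t); z=P[...,2]
for nm,(lo,hi) in {'wing':(.135,.18),'tape':(.072,.09),'guide':(.095,.125)}.items():
    m=np.zeros(z.shape,bool); m[150:260,280:385]=((z>lo)&(z<hi))[150:260,280:385]
    q=P[m]; print(nm,m.sum(),q.mean(0) if len(q) else '', np.cov(q[:,:2].T)*1e6 if len(q)>2 else '')
P2=cloud(s);z=P2[...,2];m=np.zeros(z.shape,bool);m[170:280,245:360]=((z>.14)&(z<.18))[170:280,245:360]
q=P2[m];print(len(q),q.mean(0),q.min(0),q.max(0))
```

```text
wing 84 [0.54740336 0.03511871 0.17073415] [[293.31285652 -74.67695264]
 [-74.67695264  37.20217433]]
tape 1984 [0.548308   0.03539417 0.08096423] [[2637.56396145   43.08422223]
 [  43.08422223 2636.72604647]]
guide 331 [0.57403619 0.03199295 0.11655345] [[3347.84012208 -296.93321961]
 [-296.93321961  425.92972109]]
83 [0.55752181 0.03197414 0.16893898] [0.51790778 0.02089086 0.14201974] [0.58004945 0.04602535 0.17856637]
```

View pics/t1.png

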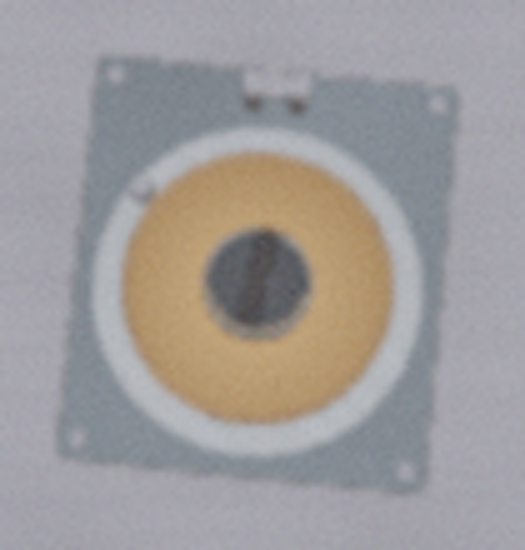

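View pics/s1.png

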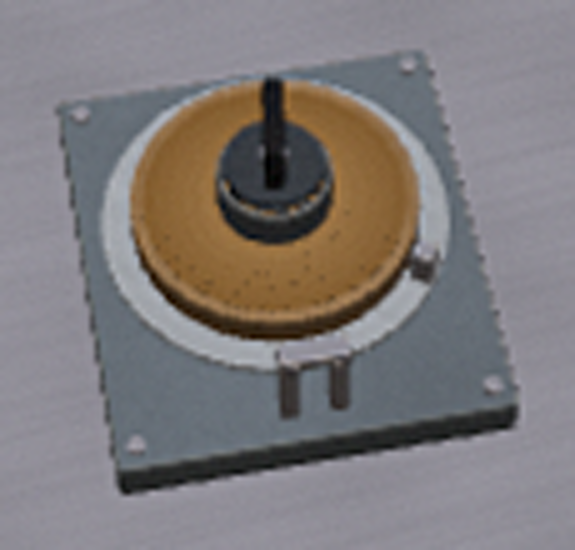

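```bash
cat >> h.py <<'E'
from scipy.spatial.transform import Rotation as Ro
def totool(p,yaw_deg=None):
    s=get_state(); R=Ro.from_euler('xyz',s['ee_rot'])
    r=R.inv().apply(np.asarray(p)-s['eef_pos'])
    w=None
    if yaw_deg is not None:
        T=Ro.from_euler('xyz',[np.pi,0,np.deg2rad(yaw_deg)]); w=np.rad2deg((R.inv()*T).as_rotvec())
    return r,w
E
python3 - <<'E'
from h import *
t=cap('top')
f=lambda x,y:[280+(x-2)/5,150+(y-2)/5]
h=onz(t,[f(115,75),f(440,103),f(405,470),f(75,438)],.042); print(h, h.mean(0))
d=h[0]+h[1]-h[2]-h[3]; print('guide yaw from holes',np.degrees(np.arctan2(d[1],d[0])))
cl=onz(t,[f(146,187)],.095)[0]; g=onz(t,[f(279,82)],.113)[0]; A=np.array([.5483,.0352])
for n,p in(('clip',cl),('guide',g)):
    v=p[:2]-A; print(n,p,np.hypot(*v),np.degrees(np.arctan2(v[1],v[0])))
print('spray',onz(t,[[221,228]],.17))
print(totool([.53,.035,.30],170))
E
```

```text
[[ 0.7051878   0.13478144  0.042     ]
 [ 0.68275147 -0.09701395  0.042     ]
 [ 0.42302447 -0.06741106  0.042     ]
 [ 0.44680428  0.16293231  0.042     ]] [0.56444201 0.03332218 0.042     ]
guide yaw from holes -6.360500241906382
clip [0.61606012 0.11038085 0.095     ] 0.10121063679890452 47.97182193569018
guide [0.68473442 0.01898117 0.113     ] 0.13739506004604618 -6.779298432759727
spray [[0.47399129 0.38995618 0.17      ]]
(array([-0.50324849, -0.37995131, -0.09576409]), array([-2.15227994e-02, -2.65506818e-03, -4.88515199e+00]))
```

```bash
python3 -m inch '[[[0,0,-0.05,0,0,0],[0,0,-0.096,0,0,0],[-0.04,-0.03,-0.096,0,0,0],[-0.08,-0.06,-0.096,0,0,0],[-0.12,-0.09,-0.096,0,0,0],[-0.16,-0.12,-0.096,0,0,0],[-0.2,-0.15,-0.096,0,0,0],[-0.24,-0.18,-0.096,0,0,0],[-0.28,-0.21,-0.096,0,0,0],[-0.32,-0.24,-0.096,0,0,-1],[-0.36,-0.27,-0.096,0,0,-3],[-0.4,-0.3,-0.096,0,0,-5]]]' 1; python3 -c "
from h import *
print(totool([.53,.035,.30],170),get_state()['qpos'])"
```

```text
time: 1.5
eef_pos: [0.4517, 0.1369, 0.3005]
ee_rot: [3.141, 0.0, 2.97]
wrist_force: [0.6, 0.2, 0.0]
width: 0.0855
(array([-0.09456575, -0.08707974,  0.00050853]), array([0.01688658, 0.02551003, 0.18335647])) [ 1.95599484e-01  1.15848798e-01  1.71121728e+00  1.18426664e-04
  1.31400507e+00 -1.20389414e+00]
```

```bash
python3 -m inch '[[[-0.04,-0.035,0,0,0,0],[-0.08,-0.07,0,0,0,0],[-0.105,-0.09,0,0,0,0],[-0.105,-0.09,0,0,0,0],[-0.105,-0.09,0,0,0,0]]]' 1
python3 - <<'E'
from h import *
c=cap('wrist','w1.png'); P=cloud(c); z=P[...,2]
m=((z>.162)&(z<.182)).astype(np.uint8)
n,l,st,ce=cv2.connectedComponentsWithStats(m); print(st[1:][st[1:,4]>30],ce)
q=P[m>0]; print(q.mean(0),len(q)); r=cv2.minAreaRect((q[:,:2]*1000).astype(np.float32)); print(r)
m=((z>.078)&(z<.084)); q=P[m]; print('tape',q.mean(0),q.min(0),q.max(0))
m=((z>.118)&(z<.126)); q=P[m]; print('cover',q.mean(0),q.min(0),q.max(0))
E
```

```text
time: 2.0
eef_pos: [0.5387, 0.0318, 0.2999]
ee_rot: [3.142, -0.001, 2.968]
wrist_force: [-1.0, 0.0, 0.3]
width: 0.0855
[[317 162  19  61 864]] [[319.47887009 199.52573529]
 [325.73958333 191.90046296]]
[0.54670494 0.03442863 0.17335242] 864
((548.9349365234375, 33.986412048339844), (13.978657722473145, 60.06954574584961), 74.78190612792969)
tape [0.53991848 0.04060507 0.08251878] [ 0.45019552 -0.06081255  0.0780139 ] [0.6858775  0.3938005  0.08399976]
cover [0.53669847 0.0859686  0.12354851] [0.46005674 0.00141381 0.11800697] [0.58172279 0.38944418 0.12599157]
```

View pics/w1.png

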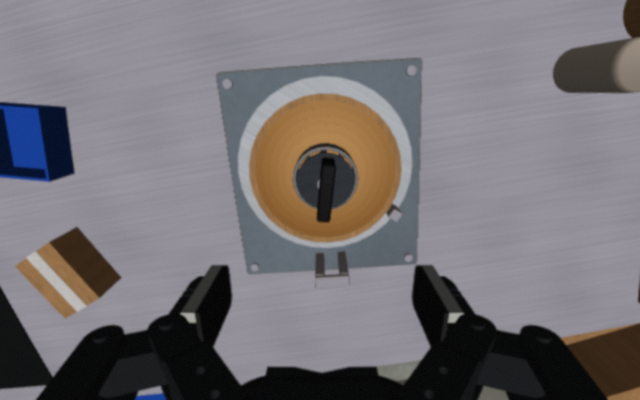

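The wrist view shows the wing at (326,190) with its long axis about -15° in world axes, centred near (0.549, 0.034). The clip is at (395,213) and the guide at (332,265).

```bash
python3 -c "
from h import *
print(totool([.5487,.0342,.137],164.8))"
```

```text
(array([-0.01004062,  0.00343728,  0.16308033]), array([ 4.19191534e-03, -4.10282996e-02,  5.30373856e+00]))
```

```bash
python3 -m inch '[[[-0.01,0.0034,0.04,0,0,5.3],[-0.01,0.0034,0.08,0,0,5.3],[-0.01,0.0034,0.12,0,0,5.3],[-0.01,0.0034,0.145,0,0,5.3],[-0.01,0.0034,0.163,0,0,5.3],[-0.01,0.0034,0.163,0,0,5.3],[-0.01,0.0034,0.163,0,0,5.3]]]' 1; python3 -c "
from h import *
print(totool([.5487,.0342,.137],164.8)); cap('wrist','w2.png')
s=get_state();print(s['eef_pos'],s['wrist_force'],s['wrist_torque'])"
```

```text
time: 2.75
eef_pos: [0.5491, 0.0346, 0.1382]
ee_rot: [3.141, 0.001, 2.878]
wrist_force: [0.2, -1.0, 0.2]
width: 0.0854
(array([ 0.00031536, -0.00051535,  0.00117953]), array([0.01068268, 0.03012751, 0.08002796]))
[0.54958582 0.03443571 0.13866419] [ 0.92008921  0.0753908  -0.09422707] [-0.00572538  0.01610332  0.0542016 ]
```

View pics/w2.png

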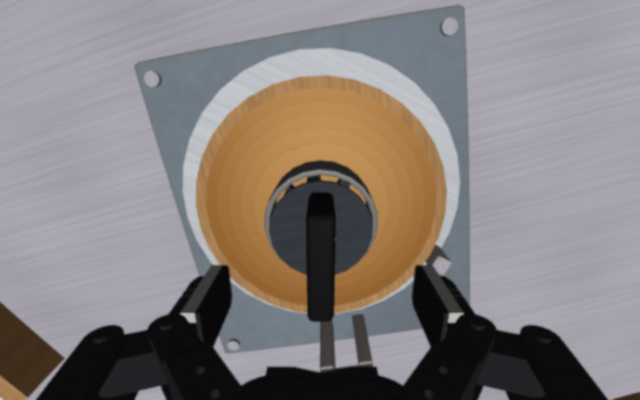

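The wing is upright in the picture at column 320, midway between the pads at (215,310) and (430,310). I'll close now.

```bash
python3 -m inch '[[[0,0,0,0,0,0],[0,0,0,0,0,0],[0,0,0,0,0,0],[0,0,0,0,0,0],[0,0,0,0,0,0],[0,0,0,0,0,0],[0,0,0,0,0,0]]]' -1; python3 -c "
from h import *
s=get_state();print(s['eef_pos'],s['ee_rot'],s['wrist_force'],s['wrist_torque'],s['width'])"
```

```text
time: 3.5
eef_pos: [0.5493, 0.0339, 0.1374]
ee_rot: [3.141, 0.0, 2.877]
wrist_force: [0.3, 2.0, 1.1]
width: 0.0117
[0.54926018 0.03386694 0.13736631] [3.14143110e+00 9.42433068e-05 2.87652420e+00] [0.31113882 1.97372443 1.11119042] [ 0.1935984  0.022001  -0.0590079] 0.011739144976463351
```

```bash
cat > st.py <<'E'
from h import *
s=get_state();print(s['time'],'pos',s['eef_pos'].round(4),'yaw',np.degrees(s['ee_rot'][2]).round(2),'F',s['wrist_force'].round(2),'T',s['wrist_torque'].round(3),'w',s['width'].round(4))
E
python3 -m inch '[[[0,0,0.001,0,0,0],[0,0,0.002,0,0,0],[0,0,0.003,0,0,0],[0,0,0.003,0,0,0]]]'; python3 st.py;python3 -m inch '[[[0,0,0.001,0,0,0],[0,0,0.002,0,0,0],[0,0,0.003,0,0,0],[0,0,0.003,0,0,0],[0,0,0.003,0,0,0]]]'; python3 st.py
```

```text
time: 3.9
eef_pos: [0.5492, 0.0339, 0.1341]
ee_rot: [3.142, -0.0, 2.877]
wrist_force: [1.5, 2.2, -0.4]
width: 0.0119
time: 4.4
eef_pos: [0.5493, 0.0338, 0.1316]
ee_rot: [3.141, 0.0, 2.877]
wrist_force: [-0.6, 1.6, 5.2]
width: 0.0115Traceback (most recent call last):
  File "st.py", line 2, in <module>
    s=get_state();print(s['time'],'pos',s['eef_pos'].round(4),'yaw',np.degrees(s['ee_rot'][2]).round(2),'F',s['wrist_force'].round(2),'T',s['wrist_torque'].round(3),'w',s['width'].round(4))
                                                                                                                                                                         ^^^^^^^^^^^^^^^^
AttributeError: 'float' object has no attribute 'round'
Traceback (most recent call last):
  File "st.py", line 2, in <module>
    s=get_state();print(s['time'],'pos',s['eef_pos'].round(4),'yaw',np.degrees(s['ee_rot'][2]).round(2),'F',s['wrist_force'].round(2),'T',s['wrist_torque'].round(3),'w',s['width'].round(4))
                                                                                                                                                                         ^^^^^^^^^^^^^^^^
AttributeError: 'float' object has no attribute 'round'
```

```bash
sed -i "s/s\['width'\].round(4)/round(s['width'],4)/" st.py; python3 st.py; python3 -m inch '[[[0,0,0,0,0,2],[0,0,0,0,0,4],[0,0,0,0,0,6],[0,0,0,0,0,8],[0,0,0,0,0,8]]]'; python3 st.py
```

```text
4.4 pos [0.5493 0.0338 0.1316] yaw 164.81 F [-0.62  1.56  5.18] T [ 0.328  0.081 -0.026] w 0.0115
time: 4.9
eef_pos: [0.5493, 0.0337, 0.1316]
ee_rot: [-3.142, 0.0, 2.736]
wrist_force: [-1.3, 1.9, 5.7]
width: 0.0116
4.9 pos [0.5493 0.0337 0.1316] yaw 156.76 F [-1.28  1.88  5.66] T [ 0.206  0.166 -0.008] w 0.0116
```

```bash
for i in 1; do python3 -m inch '[[[0,0,0.0005,0,0,2],[0,0,0.0005,0,0,4],[0,0,0.0005,0,0,6],[0,0,0.0005,0,0,8],[0,0,0.0005,0,0,8]]]'; done; python3 st.py;  python3 -m inch '[[[0,0,0,0,0,2],[0,0,0,0,0,4],[0,0,0,0,0,6],[0,0,0,0,0,8],[0,0,0,0,0,8]]]'; python3 st.py
```

```text
time: 5.4
eef_pos: [0.5493, 0.0336, 0.1311]
ee_rot: [-3.141, 0.0, 2.596]
wrist_force: [-1.6, 1.1, 5.5]
width: 0.0116
5.4 pos [0.5493 0.0336 0.1311] yaw 148.76 F [-1.57  1.14  5.52] T [0.082 0.243 0.019] w 0.0116
time: 5.9
eef_pos: [0.5491, 0.0336, 0.1306]
ee_rot: [-3.141, -0.0, 2.457]
wrist_force: [0.1, -0.3, 0.4]
width: 0.0121
5.9 pos [0.5491 0.0336 0.1306] yaw 140.79 F [ 0.1 -0.3  0.4] T [-0.053  0.051 -0.029] w 0.0121
```

The push force dropped from 5.5 N to about 0, so the teeth look to have snapped in. I'll ease down and check the force.

```bash
python3 -m inch '[[[0,0,0.0007,0,0,0],[0,0,0.0014,0,0,0],[0,0,0.0014,0,0,0]]]'; python3 st.py
python3 - <<'E'
from h import *
c=cap('wrist','w3.png')
E
```

```text
time: 6.2
eef_pos: [0.5491, 0.0337, 0.1291]
ee_rot: [-3.141, -0.0, 2.458]
wrist_force: [0.4, -1.4, -0.1]
width: 0.0117
6.2 pos [0.5491 0.0337 0.1291] yaw 140.85 F [ 0.44 -1.43 -0.09] T [-0.304 -0.004  0.   ] w 0.0117
```

View pics/w3.png

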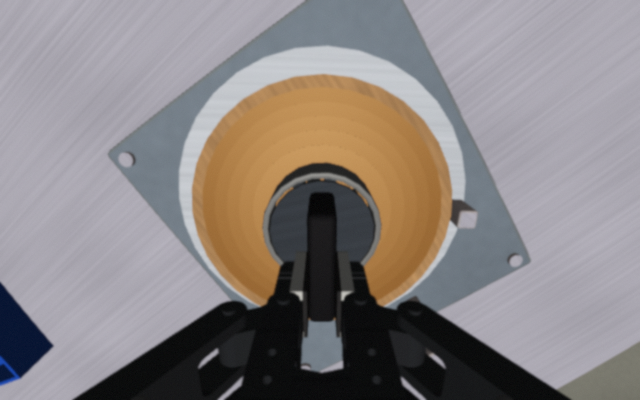

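The wing is still square between the pads at (322,250). The clip is at (465,215) and the reel has barely moved. The push has gone, so I'll continue down.

```bash
python3 -m inch '[[[0,0,0.001,0,0,0],[0,0,0.002,0,0,0],[0,0,0.002,0,0,0]]]'; python3 st.py;python3 -m inch '[[[0,0,0.001,0,0,0],[0,0,0.002,0,0,0],[0,0,0.002,0,0,0]]]'; python3 st.py
```

```text
time: 6.55
eef_pos: [0.5491, 0.0337, 0.1272]
ee_rot: [-3.141, -0.0, 2.458]
wrist_force: [0.5, -2.1, -1.4]
width: 0.0118
6.55 pos [0.5491 0.0337 0.1272] yaw 140.81 F [ 0.52 -2.11 -1.39] T [-0.36   0.059 -0.008] w 0.0118
time: 6.85
eef_pos: [0.5491, 0.0337, 0.1252]
ee_rot: [-3.141, -0.0, 2.458]
wrist_force: [-0.8, -3.5, -1.4]
width: 0.0116
6.85 pos [0.5491 0.0337 0.1252] yaw 140.82 F [-0.85 -3.49 -1.42] T [-0.472  0.176  0.06 ] w 0.0116
```

```bash
python3 -m inch '[[[0,0,0.001,0,0,0],[0,0,0.0015,0,0,0],[0,0,0.0015,0,0,0]]]'; python3 st.py
```

```text
time: 7.15
eef_pos: [0.5491, 0.0338, 0.1238]
ee_rot: [-3.141, -0.0, 2.458]
wrist_force: [-0.8, -2.9, -1.1]
width: 0.0116
7.15 pos [0.5491 0.0338 0.1238] yaw 140.82 F [-0.76 -2.89 -1.05] T [-0.534  0.133 -0.013] w 0.0116
```

```bash
python3 -m inch '[[[0,0,0.0005,0,0,0],[0,0,0.001,0,0,0],[0,0,0.001,0,0,0],[0,0,0.001,0,0,0]]]'; python3 st.py
python3 - <<'E'
from h import *
t=cap('top','t2.png')
cv2.imwrite('pics/t2c.png',cv2.resize(t['color'][150:260,280:385],None,fx=5,fy=5,interpolation=cv2.INTER_CUBIC)[:,:,::-1])
s=cap('scene')
cv2.imwrite('pics/s2c.png',cv2.resize(s['color'][170:280,245:360],None,fx=5,fy=5,interpolation=cv2.INTER_CUBIC)[:,:,::-1])
E
```

```text
time: 7.55
eef_pos: [0.5493, 0.0338, 0.1235]
ee_rot: [3.141, 0.0, 2.458]
wrist_force: [-4.1, -3.4, 7.0]
width: 0.0115
7.55 pos [0.5493 0.0338 0.1235] yaw 140.81 F [-4.1  -3.37  7.02] T [-0.543  0.645  0.024] w 0.0115
```

View pics/s2c.png

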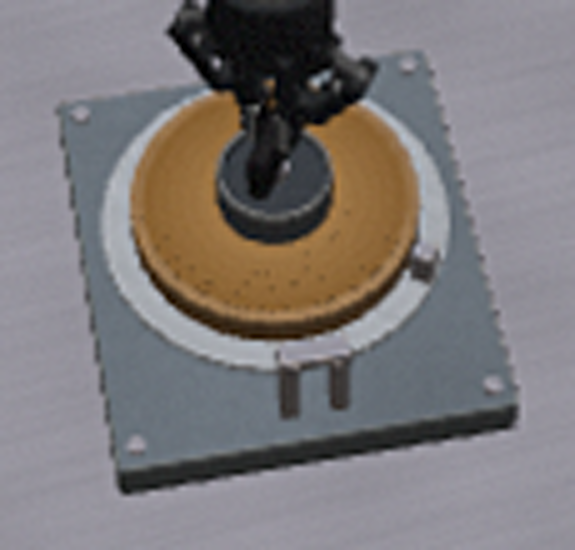

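In the scene view the knob cover is now flush with the cup rim at (275,190), and the clip at (424,262) has not moved. The force went from about 0 to 7 N at 13.9 mm of travel, so that is the stop. Next I'll turn clockwise.

```bash
python3 -m inch '[[[0,0,0,0,0,4],[0,0,0,0,0,8],[0,0,0,0,0,12],[0,0,0,0,0,16],[0,0,0,0,0,20],[0,0,0,0,0,24],[0,0,0,0,0,28],[0,0,0,0,0,32],[0,0,0,0,0,36],[0,0,0,0,0,40],[0,0,0,0,0,40]]]'; python3 st.py
cat > clip.py <<'E'
from h import *
import sys
c=cap('wrist',sys.argv[1])
P=cloud(c); z=P[...,2]
A=np.array([.5485,.0342]); v=P[...,:2]-A; r=np.hypot(v[...,0],v[...,1]); a=np.degrees(np.arctan2(v[...,1],v[...,0]))
m=(z>.086)&(z<.104)&(r>.094)&(r<.120); print('clip',m.sum(),a[m].mean() if m.any() else None,r[m].mean() if m.any() else None, np.argwhere(m).mean(0)[::-1] if m.any() else None)
m=(z>.1)&(z<.122)&(r>.122)&(r<.15); print('guide',m.sum(),a[m].mean() if m.any() else None)
E
python3 clip.py w4.png
```

```text
time: 8.75
eef_pos: [0.5488, 0.0335, 0.1235]
ee_rot: [-3.141, 0.0, 1.757]
wrist_force: [-6.4, -5.2, 9.5]
width: 0.0116
8.75 pos [0.5488 0.0335 0.1235] yaw 100.69 F [-6.38 -5.24  9.51] T [-0.885  1.201 -0.03 ] w 0.0116
clip 271 12.009256390664278 0.10586598637628776 [471.2398524 214.8302583]
guide 1991 -5.113296764115217
```

View pics/w4.png

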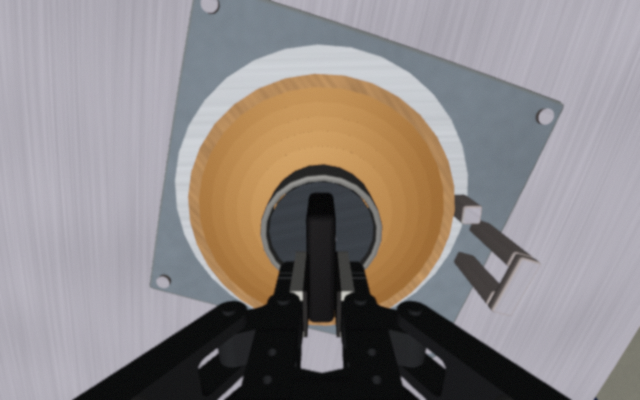

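The reel follows the knob: the clip is at (471,215), about 12°, and the guide bar is near (517,285), about -6°. So 18° more.

```bash
python3 -m inch '[[[0,0,0,0,0,4],[0,0,0,0,0,8],[0,0,0,0,0,12],[0,0,0,0,0,15],[0,0,0,0,0,18],[0,0,0,0,0,18],[0,0,0,0,0,18],[0,0,0,0,0,18]]]'; python3 st.py; python3 clip.py w5.png
```

```text
time: 9.6
eef_pos: [0.5486, 0.0335, 0.1235]
ee_rot: [-3.14, 0.001, 1.446]
wrist_force: [-7.7, -5.0, 10.8]
width: 0.0115
9.6 pos [0.5486 0.0335 0.1235] yaw 82.82 F [-7.68 -5.   10.81] T [-0.859  1.393  0.04 ] w 0.0115
clip 284 -5.62574794521692 0.10583119299011713 [471.1056338  214.58450704]
guide 2295 -4.931704923249882
```

View pics/w5.png

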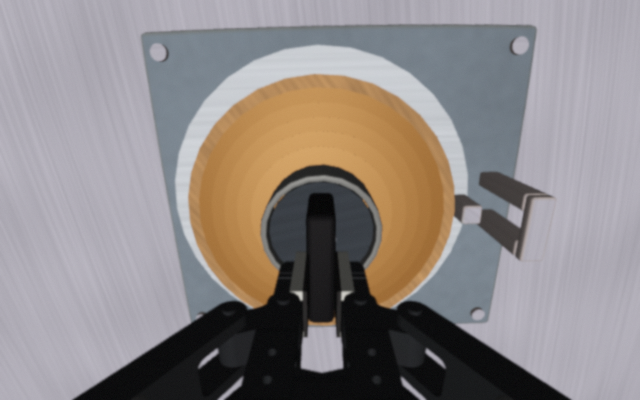

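The clip is at (471,215), -5.6°, centred in front of the gate at (525,220), about -6.4°. I'll release.

```bash
python3 -m inch '[[[0,0,0,0,0,0],[0,0,0,0,0,0],[0,0,0,0,0,0],[0,0,0,0,0,0],[0,0,0,0,0,0],[0,0,0,0,0,0]]]' 0.2; python3 st.py
```

```text
time: 10.25
eef_pos: [0.5492, 0.0339, 0.1229]
ee_rot: [3.142, -0.0, 1.445]
wrist_force: [0.5, -0.1, -0.6]
width: 0.0514
10.25 pos [0.5492 0.0339 0.1229] yaw 82.82 F [ 0.46 -0.11 -0.65] T [ 0.042  0.038 -0.007] w 0.0514
```

```bash
python3 -m inch '[[[0,0,-0.02,0,0,0],[0,0,-0.05,0,0,0],[0,0,-0.09,0,0,0],[0,0,-0.13,0,0,0],[0,0,-0.17,0,0,0],[0,0,-0.17,0,0,0],[0,0,-0.17,0,0,0]]]'; python3 st.py; python3 clip.py w6.png
python3 - <<'E'
from h import *
c=cap('wrist');P=cloud(c);z=P[...,2];v=P[...,:2]-[.5485,.0342];r=np.hypot(v[...,0],v[...,1])
m=(r<.03)&(z>.14); print('wing top',np.median(z[m]),m.sum())
m=(r<.085)&(r>.05)&(abs(z-.081)<.01); print('tape top (0.081)',np.median(z[m]))
m=(abs(v[...,0])<.28)&(r>.19)&(abs(z)<.01); print('table',np.median(z[m]))
m=(abs(r-.137)<.006)&(abs(z-.113)<.004); a=np.degrees(np.arctan2(v[...,1],v[...,0]))[m]; print('guide top ang',a.min(),a.max(),np.median(a))
cap('top','t3.png')
E
```

```text
time: 10.95
eef_pos: [0.5493, 0.0338, 0.2932]
ee_rot: [3.14, -0.0, 1.445]
wrist_force: [0.1, 0.4, -1.0]
width: 0.0512
10.95 pos [0.5493 0.0338 0.2932] yaw 82.82 F [ 0.13  0.41 -1.05] T [-0.019  0.043  0.007] w 0.0512
clip 104 -5.639440295728567 0.10673891514873403 [408.66346154 165.01923077]
guide 675 -5.499623568255519
wing top 0.3974318571303862 12548
tape top (0.081) 0.08280403627581623
table 0.001948650782191641
guide top ang -15.350399478779893 3.5059893475182773 -5.732840022055665
```

View pics/w6.png

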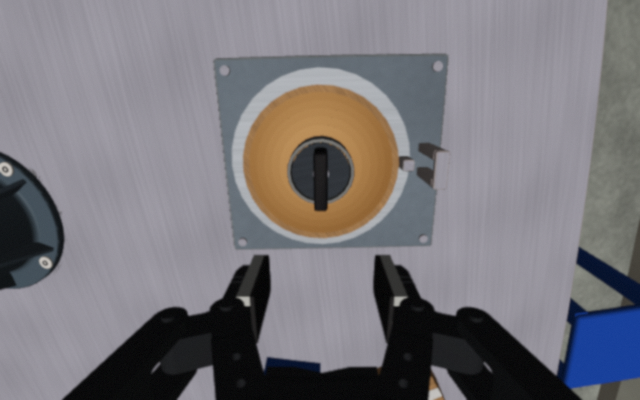

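View pics/t3.png

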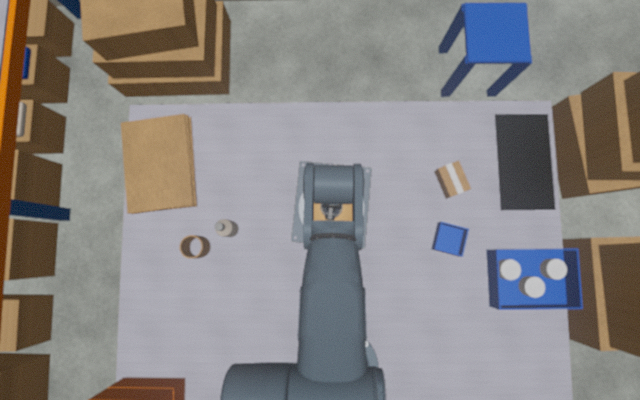

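The clip at (408,163) stands in front of the gate at (437,165), the knob is released, and the bystanders are unmoved. I'll check the wing height once more.

Run:
```python
from h import *
c=cap('wrist');P=cloud(c);z=P[...,2];v=P[...,:2]-[.5485,.0342];r=np.hypot(v[...,0],v[...,1])
m=(r<.025)&(z>.145)&(z<.185); print('wing top',np.percentile(z[m],[25,50,75]),m.sum())
```

```text
wing top [0.15914801 0.15969813 0.16025115] 683
```

```bash
python3 -c "
from h import *
sign_off()"
```

```text
the job is handed in; nothing more can be done
```

The winder is in gear with its tail clip in front of the feed guide, and I have handed the job in. No verdict was reported.

- **Meshing:** I pinched the wing and eased it down until the hidden teeth touched, with a push of 5 to 6 N. The teeth dropped into mesh about 24° into a slow clockwise turn. That one sweep was enough, so I never rocked the knob back the other way. I then pushed the knob to its stop.
- **Turning the reel:** I turned the knob clockwise another 58°, which brought the reel round about 54°, then let go and rose clear. The arm stayed off the reel.

Last checks:

- **Knob:** The wing top read 0.1597 m. The camera was reading about 1.6 mm high on known heights, so that is about 0.158 m, which is fully home.
- **Clip:** It stands at -5.6°. Separate measurements of the guide ranged from -5.5° to -6.8°, so the clip is at most about 2 mm off the middle; 15 mm is allowed.
- **Contact:** The wrist force is about zero.
- **Other things on the table:** By eye in the top view, the bottle, core, carton and tub are where they started.
- **Time:** The job took about 11 s.

No check failed. The only disagreements were that small spread in the guide angle and the camera's height offset. One software slip: my status script crashed twice on a formatting error, which did not affect the robot.

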